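Shut the stamp case and swing its hasp over the staple

TASK

The dark wooden case of leather stamps has been left open. Lower its lid until it is fully shut, and only then swing the steel hasp on the lid's front edge over and down until it lies flat against the front of the case with the staple through its slot. Leave the yellow wax tin and the white dye bottle beside the case where they stand.

Things in the scene. Friction and masses are not known exactly. Their poses are not given: they have to be found in the camera images.
- case: Dark wooden case, fixed to the bench: body 160 (x) x 260 (y) x 100 mm high, plus a 20 mm thick lid of the same outline (top at 120 mm when shut). Origin: centre of its underside. Its x axis points from the front (with the staple) to the back (lid hinge), z is up; the front is turned roughly towards the robot.
- lid (a joint): Angle of the lid in rad about the hinge along the case's back rim: 0 fully shut, growing as the front edge rises. It has a stiff hinge and stays where it is left; it takes a few newtons to close.
- lid_hinge (a point): Middle of the lid's hinge line, on the back rim of the case, 80 mm behind the case's origin and 100 mm above it. The hinge line runs along the case's y axis.
- lid_front (a point): Middle of the front edge of the lid's top face, 160 mm in front of the hinge line and 20 mm above it when shut.
- hasp (a joint): Angle of the hasp in rad about its own hinge, relative to the lid: 0 hanging flat against the front of the shut case, over the staple; 1.57 pointing forward from the case; 3.14 standing square up from the lid's top face; more than 3.14 folded back over the lid (stop at 3.9). It is stiff and stays where it is left; about 1 to 2 N moves it.
- hasp_hinge (a point): Middle of the hasp's hinge barrel (6 mm thick, 40 mm long, along the case's y axis), 6 mm in front of the lid's front face and 2 mm below the lid's top face; on the lid, so it moves with it.
- hasp_tip (a point): Free end of the hasp, 85 mm from its hinge. The hasp is a flat steel strap 40 mm wide and 4 mm thick, with a slot 14 mm wide from 44 to 66 mm from the hinge.
- staple (a point): Outer end of the steel staple, a loop 5 mm thick and 21 mm tall that stands 16 mm out from the middle of the case's front, 63 mm above the bench; it comes through the hasp's slot when the hasp is over it and then stands 8 mm proud of the strap.
- wax_tin: Round yellow tin, 72 mm in diameter, 34 mm high, loose on the bench at one side of the case. Origin: centre of its underside. To be left alone.
- dye_bottle: White bottle with a black cap, 44 mm in diameter, 100 mm high, loose on the bench at the other side of the case. Origin: centre of its underside. To be left alone.

How it is judged (in metres and radians):
On the way, in this order (a step that is already met when the one before it is completed fails the run):
1. the lid is fully shut while the hasp is still clear of the staple (value of joint lid below 0.06 rad and value of joint hasp above 0.7 rad), for 0.2 s.
2. the hasp lies over the staple on the shut case (value of joint lid below 0.06 rad and value of joint hasp below 0.18 rad), for 0.2 s.
At the end, for the whole second after the job is handed in: The lid is shut to within 0.06 rad (10 mm at its front edge), the hasp lies over the staple to within 0.18 rad of flat (15 mm at its tip) and is at rest, and the wax tin and the dye bottle are within 30 mm of where they stood, the bottle upright (all of step 2 and velocity of joint hasp between -0.05 and 0.05 rad/s and distance of each of wax_tin, dye_bottle from where it was at the start of the episode below 0.03 m and angle between dye_bottle's own z axis and vertical below 0.3 rad); the robot touches nothing.
It fails at once if the hasp is swung down to the front before the lid is shut (value of joint lid above 0.12 rad and value of joint hasp below 0.7 rad).
It fails at once if the wax tin is shifted more than 30 mm (distance of wax_tin from where it was at the start of the episode above 0.03 m).
It fails at once if the dye bottle is shifted more than 30 mm or tipped (distance of dye_bottle from where it was at the start of the episode above 0.03 m or angle between dye_bottle's own z axis and vertical above 0.3 rad).
It also fails if it takes over 45 s, if anything falls off the work surface, if the arm or the gripper's body presses on something with over 40 N, if the wrist force passes 120 N, or if a joint passes its speed limit or range.

ROBOT

A 6-joint arm with a two-finger parallel gripper is mounted at the origin on the work surface. World frame = base frame: x ahead of the robot, y to its left, z up, the work surface at z = 0. Lengths are in m, angles in degrees, forces in N, time in s.
With the tool pointing down it reaches from about 0.225 to 0.875 m from the base axis. Payload 3.4 kg.
Tool frame: the origin (TCP) lies between the finger pads; the fingertips stand 25 mm ahead of it and the grasp point (between the pads) lies 6 mm ahead of it; z points along the fingers, y is the line along which they close (so a half turn about z gives the same grasp; the last joint's range is limited). The gripper opens to 85 mm and grips with 20 to 120 N. Pads are 22 mm wide; open, the fingers measure 114 mm over their backs; the gripper's body (76 mm by 85 mm) begins 54 mm behind the grasp point. The pads swing forward as they close: fully open they stand 13 mm farther back than shut.
Start: joints at [65.031, 15.808, 86.224, -0, 77.962, -6.933], TCP at [0.178, 0.547, 0.256] pointing down, gripper open.
Joint ranges: [-165.64, 165.64], [-43.16, 119.46], [12.63, 154.43], [-67.54, 247.53], [6.08, 155.33], [-154.97, 154.97]. Speed limits (degrees/s): [147.25, 147.25, 180, 180, 180, 180].

INTERFACE

Orientations are given as a 3x3 rotation matrix whose columns are the frame's x, y, z axes.
In Python, from workcell import bot gives the robot as it stands.
- The arm moves only by the tool move_arm, never from a script. Its argument "deltas" is a list that holds one entry, the list of rows, each a list of 7 numbers: the turn, a rotation vector about the tool's x, y, z each as a share of 0.12 rad, from -1 to 1, then the shift along the tool's x, y, z each as a share of 3 cm, from -1 to 1, then the opening, from -1 (shut) to 1 (fully open). In form: [[[rx, ry, rz, x, y, z, fingers], ...]]. A call has exactly 8 rows; each row shifts and turns the commanded pose from where the row before left it, along the tool's axes as they then stand; what a row does not reach is not made up. A row lasts 1/12 s, in which the tool goes at most 41.7 mm and 7.16 degrees, less where a joint would pass 70% of its speed; a pose out of reach is approached as far as the arm can. A call with a number of a shift or a turn outside -1 to 1 is refused whole. A call with a gripper value outside its range is refused whole. The fingers move at their own pace and stop on an object; "squeeze" is the grip in N (left out, the last holds). Time passes only in rows, so rows that do not move let the fingers close, or fill a call up. It gives the time, the measured TCP pose, the force, the opening and the grip force at its end, in the units of the state.
- bot.get_obs(): the state, without advancing time (a new reading comes with each control period).
- bot.read_camera(name): name is "scene" or "top" or "wrist"; returns (picture, depth): 384x512x3 uint8, red, green, blue; 384x512 float32, m along the optical axis (not along the pixel's ray), 0 where there is no reading.
- bot.camera_params(name): a dict with "fx", "fy", "cx", "cy" (pixels), "pose" (4x4, takes a point from camera to world coordinates); the wrist camera has in their place "T_tool_cam" (4x4, takes a point from camera to tool coordinates, whose origin is the TCP and whose axes are the flange's). Camera axes: x right, y up, looking along -z (the intrinsics and any distortion apply to the point x, -y, -z); pixel columns grow to the right and rows downward; lengths in m; the calibration is good to about 2 mm. The wrist camera is an equidistant fisheye: a pixel r from the principal point sees the ray r / f radians off the axis. A picture is of the moment at which its call begins: read the wrist's pose just before it. camera_params takes no time and is no camera call.
- bot.job_done(): hands the job in; it is judged then, once.
The state is a dict: "time_s": time; "joint_pos": joint angles; "qvel": joint speeds; "joint_torque": joint torques, N m; "ee_pos": TCP position; "orientation": TCP orientation; "wrist_force": force on the tool from outside, world axes, zero at the start; "ft_torque": the same for the moment, N m; "opening": opening from 0.0 (shut) to 1.0 (fully open); "grasp_force": force on a finger pad.
Only numpy, scipy, OpenCV 4.12 (cv2) and the standard library are available. Lean on these libraries where they do the work, as an engineer would, in place of code of your own. Each camera call takes 0.05 s, during which the arm holds its last target. There are 200 camera calls.

## Working session

There is one attempt and no reset: what is moved stays moved. The work goes in short steps, Python scripts to look and compute and a tool call to move; the robot and the scene stay as the last step left them, time stands still between calls to the robot, and variables do not carry over. Pictures are saved under pics/ and viewed, at most 10 in all, crops included, and the job is handed in when it is done.

Besides the shell and the picture viewer there is one more tool, called in YAML: its name, and indented under it one key for each argument. move_arm: Moves the arm, as the interface text tells. Its arguments: {"type":"object","properties":{"deltas":{"type":"array","items":{"type":"array","items":{"type":"array","items":{"type":"number"}}}},"squeeze":{"type":"number"}},"required":["deltas"]}

```bash
mkdir -p pics
cat > h.py <<'E'
import numpy as np, cv2
from workcell import bot
def cloud(n):
    p,d=bot.read_camera(n); c=bot.camera_params(n)
    v,u=np.mgrid[:d.shape[0],:d.shape[1]]
    P=np.stack([(u-c['cx'])/c['fx']*d,-(v-c['cy'])/c['fy']*d,-d],-1)
    T=np.array(c['pose']); W=P@T[:3,:3].T+T[:3,3]; W[d==0]=np.nan
    return p,W
E
python3 - <<'E'
from h import *
for n in('scene','top'):
    p,W=cloud(n); np.save(n+'.npy',W); cv2.imwrite(f'pics/{n}.png',p[...,::-1]); print({k:np.round(v,3).tolist() for k,v in bot.camera_params(n).items()})
s=bot.get_obs(); print(s['ee_pos'],s['orientation'],s['wrist_force'])
E
```

```text
{'fx': 466.487, 'fy': 466.487, 'cx': 268.007, 'cy': 195.163, 'pose': [[-0.132, -0.542, 0.83, 1.412], [0.991, -0.061, 0.118, 0.153], [-0.013, 0.838, 0.546, 0.642], [0.0, 0.0, 0.0, 1.0]]}
{'fx': 453.98, 'fy': 453.98, 'cx': 250.826, 'cy': 186.93, 'pose': [[-0.03, 0.996, -0.087, 0.497], [-1.0, -0.03, -0.003, 0.04], [-0.005, 0.087, 0.996, 1.197], [0.0, 0.0, 0.0, 1.0]]}
[0.17785944 0.54636098 0.25551549] [[-9.50855797e-01  3.09633255e-01 -7.07818871e-04]
 [ 3.09633994e-01  9.50854633e-01 -1.50219101e-03]
 [ 2.07904559e-04 -1.64753182e-03 -9.99998621e-01]] [0.47566719 0.03129702 0.07423475]
```

View pics/scene.png

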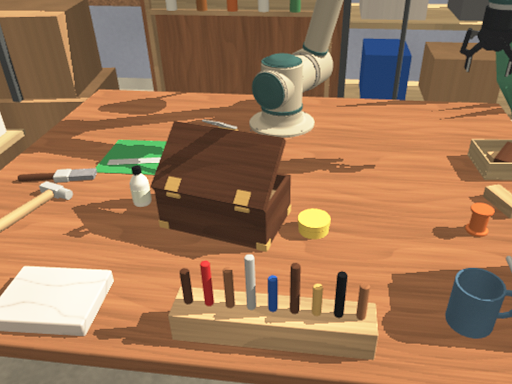

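View pics/top.png

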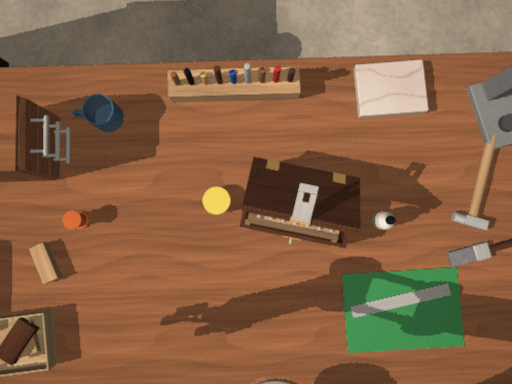

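The scene picture is from behind: lid partly open, tin at (314,223), bottle at (140,187). The top picture shows the case at about (300,200), the hasp at (304,203) pointing back over the lid, and the staple at (291,240).

Run:
```python
from h import *
W=np.load('top.npy'); p=cv2.imread('pics/top.png')
cv2.imwrite('pics/c.png',cv2.resize(p[145:255,190:410],None,fx=3.6,fy=3.6,interpolation=cv2.INTER_CUBIC))
pts=W[165:215,255:355].reshape(-1,3); pts=pts[pts[:,2]>.11]
# ransac lid plane
r=np.random.default_rng(0);best=0
for _ in range(500):
    a=pts[r.choice(len(pts),3)];n=np.cross(a[1]-a[0],a[2]-a[0]);n/=np.linalg.norm(n)+1e-12
    m=abs((pts-a[0])@n)<.003
    if m.sum()>best:best=m.sum();M=m
q=pts[M];c=q.mean(0);n=np.linalg.svd(q-c,full_matrices=0)[2][2];n*=np.sign(n[2])
print('lid n',n,'c',c,best,len(pts),'angle',np.degrees(np.arccos(n[2])),'yaw',np.degrees(np.arctan2(-n[1],-n[0])))
full=W.reshape(-1,3)
xx=-n[:2]/np.hypot(*n[:2]); print('n dir',xx)
for u,v in [(217,200),(385,220),(390,219),(305,190),(303,200),(308,187),(300,215),(299,222),(296,222),(302,210),(291,240),(250,165),(360,180),(248,205),(343,225),(345,240),(243,226)]:
    print(u,v,np.round(np.nanmedian(W[v-1:v+2,u-1:u+2].reshape(-1,3),0),3))
# body rear/side from low; column scan through hasp
for v in range(180,246,3): print(v,[np.round(W[v,u],3).tolist() for u in (275,304)], end=' ')
```

```text
lid n [ 0.61040268 -0.14155479  0.77933998] c [ 0.57871897 -0.07600618  0.16441105] 3892 4651 angle 38.79981580538344 yaw 166.94367127263553
n dir [-0.97414844  0.22590887]
217 200 [0.568 0.131 0.034]
385 220 [ 0.503 -0.28   0.089]
390 219 [ 0.505 -0.29   0.099]
305 190 [ 0.569 -0.07   0.256]
303 200 [ 0.552 -0.07   0.187]
308 187 [ 0.575 -0.075  0.259]
300 215 [ 0.518 -0.06   0.224]
299 222 [ 0.504 -0.062  0.205]
296 222 [ 0.505 -0.062  0.084]
302 210 [ 0.529 -0.064  0.231]
291 240 [ 0.461 -0.052  0.071]
250 165 [0.658 0.044 0.003]
360 180 [ 0.608 -0.246  0.002]
248 205 [0.544 0.05  0.214]
343 225 [ 0.494 -0.153  0.214]
345 240 [ 0.458 -0.178  0.1  ]
243 226 [0.499 0.065 0.099]
180 [[0.602, -0.013, 0.156], [0.601, -0.081, 0.144]] 183 [[0.595, -0.012, 0.161], [0.583, -0.067, 0.262]] 186 [[0.587, -0.012, 0.166], [0.577, -0.067, 0.26]] 189 [[0.58, -0.011, 0.174], [0.571, -0.067, 0.258]] 192 [[0.572, -0.011, 0.183], [0.572, -0.077, 0.169]] 195 [[0.566, -0.01, 0.186], [0.564, -0.076, 0.176]] 198 [[0.558, -0.01, 0.194], [0.557, -0.075, 0.18]] 201 [[0.551, -0.009, 0.199], [0.547, -0.068, 0.24]] 204 [[0.545, -0.009, 0.203], [0.541, -0.068, 0.239]] 207 [[0.538, -0.008, 0.21], [0.535, -0.068, 0.233]] 210 [[0.531, -0.008, 0.215], [0.529, -0.068, 0.233]] 213 [[0.525, -0.007, 0.213], [0.522, -0.068, 0.231]] 216 [[0.518, -0.008, 0.205], [0.516, -0.069, 0.224]] 219 [[0.514, -0.014, 0.059], [0.51, -0.069, 0.224]] 222 [[0.507, -0.014, 0.056], [0.503, -0.07, 0.209]] 225 [[0.499, -0.014, 0.058], [0.497, -0.084, 0.08]] 228 [[0.491, -0.016, 0.013], [0.49, -0.086, 0.063]] 231 [[0.485, -0.012, 0.1], [0.482, -0.085, 0.062]] 234 [[0.476, -0.016, 0.001], [0.474, -0.091, 0.009]] 237 [[0.468, -0.016, -0.002], [0.468, -0.081, 0.101]] 240 [[0.46, -0.016, -0.002], [0.458, -0.092, -0.002]] 243 [[0.452, -0.015, -0.002], [0.45, -0.091, -0.0]]
```

View pics/c.png

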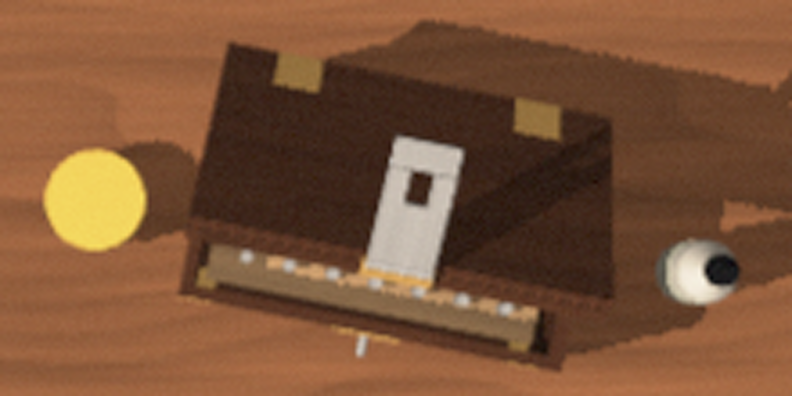

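Measured: case yaw is about -13°, origin about (0.548, -0.072), lid about 0.68 rad and hasp about 3.45 rad. This agrees with the rim, staple and lid-edge readings. I'll align the tool x axis to the case's -x, shut the fingers, and move above the lid 75 mm to the tin side of the hasp.

move_arm:
  deltas:
    - [[0, 0, -0.72, -0.8, -0.8, -0.5, -1], [0, 0, 0, -0.9, -0.85, -0.5, -1], [0, 0, 0, -1, -0.9, 0, -1], [0, 0, 0, -1, -0.9, 0, -1], [0, 0, 0, -1, -0.9, 0, -1], [0, 0, 0, -1, -0.9, 0, -1], [0, 0, 0, -1, -0.9, 0, -1], [0, 0, 0, -1, -0.9, 0, -1]]

```text
time_s: 0.77
ee_pos: [0.353, 0.2852, 0.2861]
orientation: [[-0.974, 0.226, -0.0], [0.226, 0.974, -0.0], [0.0, -0.0, -1.0]]
wrist_force: [0.7, 0.1, 0.3]
opening: -0.006
grasp_force: 0.0
```

move_arm:
  deltas:
    - [[0, 0, 0, -1, -0.9, 0, -1], [0, 0, 0, -1, -0.9, 0, -1], [0, 0, 0, -1, -0.9, 0, -1], [0, 0, 0, -1, -0.9, 0, -1], [0, 0, 0, -1, -0.9, 0, -1], [0, 0, 0, -1, -0.9, 0, -1], [0, 0, 0, -1, -0.9, 0, -1], [0, 0, 0, 0, 0, 0, -1]]

```text
time_s: 1.43
ee_pos: [0.5186, 0.0493, 0.2855]
orientation: [[-0.973, 0.232, 0.003], [0.232, 0.973, -0.004], [-0.003, -0.004, -1.0]]
wrist_force: [-0.5, 0.3, 0.3]
opening: 0.0
grasp_force: 0.0
```

```bash
cat >> h.py <<'E'
O=np.array([.548,-.072]);cx=np.array([.974,-.226]);cy=np.array([.226,.974])
def st():
    s=bot.get_obs();e=np.array(s['ee_pos']);d=e[:2]-O
    print('t',round(s['time_s'],2),'case x,y,tipz mm',np.round(1000*np.array([d@cx,d@cy,e[2]-.025]),1),'F',np.round(s['wrist_force'],1),'open',s['opening'],'\n',np.round(s['orientation'],3).tolist())
E
python3 -c "
from h import *;st()"
```

```text
t 1.43 case x,y,tipz mm [-56.1 111.5 260.5] F [-0.5  0.3  0.3] open 0.0004983783689632131 
 [[-0.973, 0.232, 0.003], [0.232, 0.973, -0.004], [-0.003, -0.004, -1.0]]
```

move_arm:
  deltas:
    - [[0, 0, 0, -0.6, -0.6, 0, -1], [0, 0, 0, -0.5, -0.5, 0, -1], [0, 0, 0, 0, 0, 0.5, -1], [0, 0, 0, 0, 0, 0.5, -1], [0, 0, 0, 0, 0, 0.4, -1], [0, 0, 0, 0, 0, 0.3, -1], [0, 0, 0, 0, 0, 0, -1], [0, 0, 0, 0, 0, 0, -1]]

```text
time_s: 2.1
ee_pos: [0.5385, 0.016, 0.2347]
orientation: [[-0.974, 0.226, -0.001], [0.226, 0.974, 0.0], [0.001, -0.0, -1.0]]
wrist_force: [0.6, 0.4, -0.4]
opening: 0.001
grasp_force: 0.0
```

```bash
python3 -c "
from h import *;st()"
```

```text
t 2.1 case x,y,tipz mm [-29.1  83.6 209.7] F [ 0.6  0.4 -0.4] open 0.001426033195686546 
 [[-0.974, 0.226, -0.001], [0.226, 0.974, 0.0], [0.001, -0.0, -1.0]]
```

move_arm:
  deltas:
    - [[0, 0, 0, -0.4, 0, 0, -1], [0, 0, 0, 0, 0, 0.3, -1], [0, 0, 0, 0.1, 0, 0.3, -1], [0, 0, 0, 0.1, 0, 0.3, -1], [0, 0, 0, 0.15, 0, 0.3, -1], [0, 0, 0, 0.15, 0, 0.3, -1], [0, 0, 0, 0.15, 0, 0.3, -1], [0, 0, 0, 0.1, 0, 0.3, -1]]

```text
time_s: 2.77
ee_pos: [0.5273, 0.0185, 0.1712]
orientation: [[-0.974, 0.226, -0.002], [0.226, 0.974, 0.0], [0.002, 0.0, -1.0]]
wrist_force: [-2.1, 1.1, 2.9]
opening: 0.0
grasp_force: 1.6
```

```bash
python3 -c "
from h import *;st()"
```

```text
t 2.77 case x,y,tipz mm [-40.6  83.5 146.2] F [-2.1  1.1  2.9] open 0.00040223169437055353 
 [[-0.974, 0.226, -0.002], [0.226, 0.974, 0.0], [0.002, 0.0, -1.0]]
```

Contact is about 3 N as expected. I'll continue down 27 mm.

move_arm:
  deltas:
    - [[0, 0, 0, 0.1, 0, 0.25, -1], [0, 0, 0, 0.1, 0, 0.25, -1], [0, 0, 0, 0, 0, 0.15, -1], [0, 0, 0, 0, 0, 0.1, -1], [0, 0, 0, 0, 0, 0.1, -1], [0, 0, 0, 0, 0, 0.05, -1], [0, 0, 0, 0, 0, 0, -1], [0, 0, 0, 0, 0, 0, -1]]

```text
time_s: 3.43
ee_pos: [0.5238, 0.0193, 0.1453]
orientation: [[-0.974, 0.226, 0.002], [0.226, 0.974, -0.0], [-0.002, 0.0, -1.0]]
wrist_force: [-0.1, -0.4, 0.3]
opening: -0.002
grasp_force: 0.0
```

```bash
python3 -c "
from h import *;st()"
```

```text
t 3.43 case x,y,tipz mm [-44.2  83.4 120.3] F [-0.1 -0.4  0.3] open -0.002044672269888084 
 [[-0.974, 0.226, 0.002], [0.226, 0.974, -0.0], [-0.002, 0.0, -1.0]]
```

move_arm:
  deltas:
    - [[0, 0, 0, 0, 0, 0.05, -1], [0, 0, 0, 0, 0, 0.05, -1], [0, 0, 0, 0, 0, 0, -1], [0, 0, 0, 0, 0, 0, -1], [0, 0, 0, 0, 0, 0, -1], [0, 0, 0, 0, 0, 0, -1], [0, 0, 0, 0, 0, 0, -1], [0, 0, 0, 0, 0, 0, -1]]

```text
time_s: 4.1
ee_pos: [0.5239, 0.0193, 0.1449]
orientation: [[-0.974, 0.226, 0.003], [0.226, 0.974, -0.001], [-0.003, 0.0, -1.0]]
wrist_force: [-4.4, 0.0, 16.3]
opening: 0.001
grasp_force: 7.9
```

```bash
python3 -c "
from h import *;st()"
```

```text
t 4.1 case x,y,tipz mm [-44.1  83.5 119.9] F [-4.4  0.  16.3] open 0.0013263694416122576 
 [[-0.974, 0.226, 0.003], [0.226, 0.974, -0.001], [-0.003, 0.0, -1.0]]
```

The lid is hard shut: 16 N with no further travel, tip at 119.9 mm. I'll lift and look with the top camera before the hasp.

move_arm:
  deltas:
    - [[0, 0, 0, 0, 0, -0.5, -1], [0, 0, 0, 0, 0, -0.8, -1], [0, 0, 0, 0, 0, -0.9, -1], [0, 0, 0, 0, 0, -0.9, -1], [0, 0, 0, -0.3, 0, -0.9, -1], [0, 0, 0, -0.4, 0, 0, -1], [0, 0, 0, 0, 0, 0, -1], [0, 0, 0, 0, 0, 0, -1]]

```text
time_s: 4.77
ee_pos: [0.5434, 0.0146, 0.2614]
orientation: [[-0.974, 0.227, -0.001], [0.227, 0.974, 0.0], [0.001, -0.0, -1.0]]
wrist_force: [-0.1, 0.5, 0.1]
opening: 0.002
grasp_force: 0.0
```

Run:
```python
from h import *
st(); p,W=cloud('top')
cv2.imwrite('pics/c2.png',cv2.resize(p[145:265,190:410,::-1],None,fx=3.6,fy=3.6,interpolation=cv2.INTER_CUBIC))
d=W[...,:2]-O; X=d@cx*1000;Y=d@cy*1000;Z=W[...,2]*1000
m=(abs(Y)<14)&(X<20)&(X>-110)&(Z>126)
print(np.round(np.c_[X[m],Y[m],Z[m]][::12]).tolist())
m=(abs(X)<60)&(Y<-40)&(Y>-120)&(Z>90);print('lidz',np.median(Z[m]),'front x',X[(Y<-30)&(Y>-120)&(Z>110)].min())
```

```text
t 4.77 case x,y,tipz mm [-24.   83.3 236.4] F [-0.1  0.5  0.1] open 0.0018560038516253164 
 [[-0.974, 0.227, -0.001], [0.227, 0.974, 0.0], [0.001, -0.0, -1.0]]
[[-57.0, 13.0, 200.0], [-60.0, 8.0, 198.0], [-64.0, 5.0, 183.0], [-71.0, 2.0, 154.0], [-72.0, -3.0, 159.0], [-74.0, -6.0, 156.0], [-76.0, -9.0, 152.0], [-78.0, -10.0, 146.0], [-80.0, -11.0, 144.0]]
lidz 120.03844030032474 front x -81.20511260310911
```

View pics/c2.png

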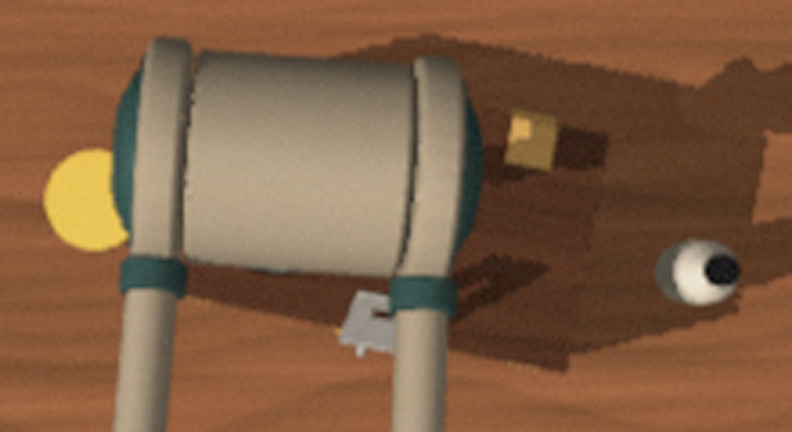

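The picture shows the lid shut (z 120 mm) and the hasp standing and leaning back, its tip at case x -58, z 200. I'll move behind it at y=0 and descend to tip z of about 160.

move_arm:
  deltas:
    - [[0, 0, 0, 0, -0.7, 0, -1], [0, 0, 0, 0, -0.8, 0, -1], [0, 0, 0, 0, -0.8, 0, -1], [0, 0, 0, 0, -0.5, 0, -1], [0, 0, 0, 0, 0, 0.8, -1], [0, 0, 0, 0, 0, 0.9, -1], [0, 0, 0, 0, 0, 0.8, -1], [0, 0, 0, 0, 0, 0, -1]]

```text
time_s: 5.48
ee_pos: [0.5195, -0.066, 0.1814]
orientation: [[-0.974, 0.227, -0.013], [0.227, 0.974, 0.004], [0.013, 0.001, -1.0]]
wrist_force: [-1.9, -0.0, 0.1]
opening: -0.001
grasp_force: 0.0
```

```bash
python3 -c "
from h import *;st()"
```

```text
t 5.48 case x,y,tipz mm [-29.1  -0.6 156.4] F [-1.9 -0.   0.1] open -0.0013307218381284768 
 [[-0.974, 0.227, -0.013], [0.227, 0.974, 0.004], [0.013, 0.001, -1.0]]
```

move_arm:
  deltas:
    - [[0, 0, 0, 0.3, 0, 0, -1], [0, 0, 0, 0.4, 0, 0, -1], [0, 0, 0, 0.4, 0, 0, -1], [0, 0, 0, 0.4, 0, 0, -1], [0, 0, 0, 0.4, 0, 0, -1], [0, 0, 0, 0.4, 0, 0, -1], [0, 0, 0, 0.4, 0, 0, -1], [0, 0, 0, 0.2, 0, 0, -1]]

```text
time_s: 6.15
ee_pos: [0.4371, -0.0466, 0.1873]
orientation: [[-0.974, 0.226, -0.001], [0.226, 0.974, 0.0], [0.001, 0.0, -1.0]]
wrist_force: [0.5, 0.4, 0.1]
opening: 0.0
grasp_force: 0.3
```

```bash
python3 -c "
from h import *;st()"
```

```text
t 6.15 case x,y,tipz mm [-113.7   -0.3  162.3] F [0.5 0.4 0.1] open 0.0002823973915055455 
 [[-0.974, 0.226, -0.001], [0.226, 0.974, 0.0], [0.001, 0.0, -1.0]]
```

move_arm:
  deltas:
    - [[0, 0, 0, 0.25, 0, 0.2, -1], [0, 0, 0, 0.3, 0, 0.3, -1], [0, 0, 0, 0.25, 0, 0.35, -1], [0, 0, 0, 0, 0, 0.4, -1], [0, 0, 0, 0, 0, 0.4, -1], [0, 0, 0, 0, 0, 0.4, -1], [0, 0, 0, 0, 0, 0.3, -1], [0, 0, 0, 0, 0, 0.1, -1]]

```text
time_s: 6.82
ee_pos: [0.4146, -0.0415, 0.1122]
orientation: [[-0.974, 0.226, -0.004], [0.226, 0.974, 0.001], [0.004, 0.0, -1.0]]
wrist_force: [-0.2, -0.2, 1.5]
opening: -0.003
grasp_force: 0.4
```

```bash
python3 -c "
from h import *;st()"
```

```text
t 6.82 case x,y,tipz mm [-136.8   -0.5   87.2] F [-0.2 -0.2  1.5] open -0.0030006853617112975 
 [[-0.974, 0.226, -0.004], [0.226, 0.974, 0.001], [0.004, 0.0, -1.0]]
```

move_arm:
  deltas:
    - [[0, 0, 0, -0.2, 0, 0.05, -1], [0, 0, 0, -0.25, 0, 0, -1], [0, 0, 0, -0.25, 0, 0, -1], [0, 0, 0, -0.25, 0, 0, -1], [0, 0, 0, -0.15, 0, 0, -1], [0, 0, 0, -0.1, 0, 0, -1], [0, 0, 0, 0, 0, 0, -1], [0, 0, 0, 0, 0, 0, -1]]

```text
time_s: 7.48
ee_pos: [0.4484, -0.0494, 0.1121]
orientation: [[-0.974, 0.226, -0.007], [0.226, 0.974, 0.002], [0.007, -0.0, -1.0]]
wrist_force: [-9.6, 1.6, 5.4]
opening: -0.0
grasp_force: 4.4
```

```bash
python3 -c "
from h import *;st()"
```

```text
t 7.48 case x,y,tipz mm [-102.1   -0.5   87.1] F [-9.6  1.6  5.4] open -0.0003722680985747726 
 [[-0.974, 0.226, -0.007], [0.226, 0.974, 0.002], [0.007, -0.0, -1.0]]
```

move_arm:
  deltas:
    - [[0, 0, 0, -0.05, 0, 0, -1], [0, 0, 0, -0.05, 0, 0, -1], [0, 0, 0, 0, 0, 0, -1], [0, 0, 0, 0, 0, 0, -1], [0, 0, 0, 0, 0, 0, -1], [0, 0, 0, 0, 0, 0, -1], [0, 0, 0, 0, 0, 0, -1], [0, 0, 0, 0, 0, 0, -1]]

```text
time_s: 8.15
ee_pos: [0.4485, -0.0494, 0.112]
orientation: [[-0.974, 0.226, -0.013], [0.226, 0.974, 0.003], [0.013, -0.0, -1.0]]
wrist_force: [-14.4, 3.0, 10.4]
opening: 0.001
grasp_force: 7.2
```

```bash
python3 -c "
from h import *;st()"
```

```text
t 8.15 case x,y,tipz mm [-102.    -0.5   87. ] F [-14.4   3.   10.4] open 0.0012529002171651896 
 [[-0.974, 0.226, -0.013], [0.226, 0.974, 0.003], [0.013, -0.0, -1.0]]
```

move_arm:
  deltas:
    - [[0, 0, 0, 0.2, 0, 0, -1], [0, 0, 0, 0.4, 0, 0, -1], [0, 0, 0, 0.5, 0, 0, -1], [0, 0, 0, 0.6, 0, -0.5, -1], [0, 0, 0, 0.8, 0, -0.8, -1], [0, 0, 0, 0.8, 0.5, -0.8, -1], [0, 0, 0, 0.5, 0.8, -0.8, -1], [0, 0, 0, 0, 0.8, -0.5, -1]]

```text
time_s: 8.82
ee_pos: [0.3556, 0.0371, 0.2167]
orientation: [[-0.974, 0.228, 0.003], [0.228, 0.974, -0.0], [-0.003, 0.001, -1.0]]
wrist_force: [1.3, -0.3, -1.1]
opening: 0.0
grasp_force: 0.0
```

move_arm:
  deltas:
    - [[0, 0, 0, 0, 1, -0.5, -1], [0, 0, 0, 0, 1, 0, -1], [0, 0, 0, 0, 1, 0, -1], [0, 0, 0, 0, 1, 0, -1], [0, 0, 0, 0, 1, 0, -1], [0, 0, 0, 0, 1, 0, -1], [0, 0, 0, 0, 0.5, 0, -1], [0, 0, 0, 0, 0, 0, -1]]

```text
time_s: 9.48
ee_pos: [0.4034, 0.2296, 0.2298]
orientation: [[-0.975, 0.223, 0.004], [0.223, 0.975, 0.003], [-0.003, 0.004, -1.0]]
wrist_force: [-0.9, -0.9, -0.7]
opening: -0.001
grasp_force: 0.0
```

Run:
```python
from h import *
st(); p,W=cloud('top')
cv2.imwrite('pics/c3.png',cv2.resize(p[145:265,190:410,::-1],None,fx=3.6,fy=3.6,interpolation=cv2.INTER_CUBIC))
d=W[...,:2]-O; X=d@cx*1000;Y=d@cy*1000;Z=W[...,2]*1000
m=(abs(Y)<24)&(X<-78)&(X>-170)&(Z>15)
print(np.round(np.c_[X[m],Y[m],Z[m]]).tolist())
for u,v in [(217,200),(385,220),(390,219)]: print(np.round(W[v,u],3))
m=(abs(X)<60)&(abs(Y)<120)&(Z>90);print('lidz',np.median(Z[m]))
```

```text
t 9.48 case x,y,tipz mm [-209.   261.1  204.8] F [-0.9 -0.9 -0.7] open -0.0007301043191244633 
 [[-0.975, 0.223, 0.004], [0.223, 0.975, 0.003], [-0.003, 0.004, -1.0]]
[[-78.0, 23.0, 119.0], [-80.0, 23.0, 122.0], [-80.0, 21.0, 121.0], [-79.0, 18.0, 121.0], [-79.0, 16.0, 122.0], [-79.0, 14.0, 118.0], [-78.0, 11.0, 118.0], [-83.0, 23.0, 122.0], [-82.0, 20.0, 117.0], [-82.0, 18.0, 118.0], [-81.0, 15.0, 116.0], [-81.0, 13.0, 121.0], [-80.0, 11.0, 121.0], [-80.0, 9.0, 123.0], [-79.0, 6.0, 119.0], [-79.0, 4.0, 122.0], [-79.0, 2.0, 120.0], [-78.0, -1.0, 121.0], [-85.0, 22.0, 121.0], [-85.0, 20.0, 120.0], [-84.0, 17.0, 120.0], [-84.0, 15.0, 117.0], [-83.0, 12.0, 113.0], [-83.0, 10.0, 116.0], [-82.0, 8.0, 119.0], [-82.0, 6.0, 117.0], [-81.0, 4.0, 120.0], [-81.0, 1.0, 120.0], [-80.0, -1.0, 119.0], [-80.0, -3.0, 119.0], [-79.0, -6.0, 119.0], [-79.0, -8.0, 120.0], [-79.0, -10.0, 122.0], [-78.0, -13.0, 121.0], [-89.0, 23.0, 68.0], [-88.0, 23.0, 99.0], [-87.0, 22.0, 119.0], [-86.0, 17.0, 120.0], [-86.0, 15.0, 120.0], [-85.0, 12.0, 120.0], [-85.0, 10.0, 119.0], [-85.0, 8.0, 120.0], [-84.0, 5.0, 115.
[... 800 characters left out ...]
-89.0, 5.0, 120.0], [-88.0, 2.0, 118.0], [-88.0, 0.0, 122.0], [-87.0, -2.0, 121.0], [-87.0, -4.0, 124.0], [-86.0, -7.0, 121.0], [-86.0, -9.0, 122.0], [-85.0, -11.0, 122.0], [-85.0, -14.0, 117.0], [-85.0, -17.0, 117.0], [-84.0, -19.0, 118.0], [-93.0, 5.0, 70.0], [-92.0, 2.0, 70.0], [-90.0, -1.0, 120.0], [-90.0, -3.0, 118.0], [-89.0, -5.0, 121.0], [-89.0, -7.0, 120.0], [-88.0, -10.0, 118.0], [-88.0, -12.0, 123.0], [-87.0, -14.0, 120.0], [-87.0, -17.0, 119.0], [-95.0, 4.0, 72.0], [-95.0, 2.0, 70.0], [-90.0, -13.0, 117.0], [-90.0, -15.0, 119.0], [-89.0, -17.0, 117.0], [-97.0, 4.0, 74.0], [-97.0, 2.0, 75.0]]
[0.567 0.131 0.035]
[ 0.503 -0.281  0.086]
[ 0.505 -0.29   0.097]
lidz 120.05411589464288
```

View pics/c3.png

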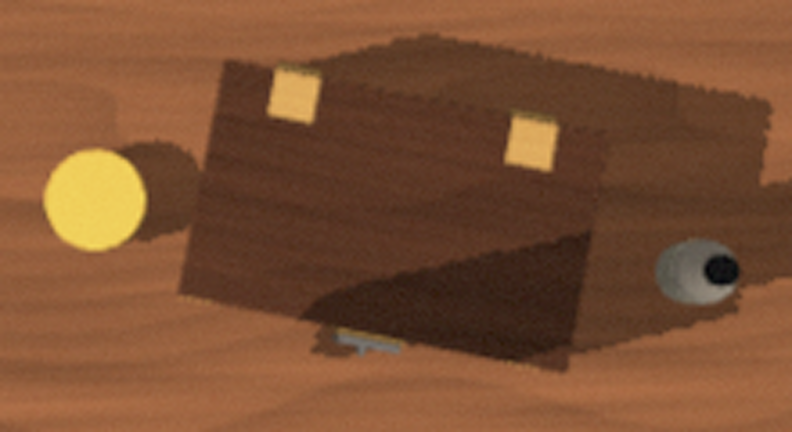

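The picture shows the lid shut (z 120 mm). Only the barrel line shows at (365,342), nothing of the strap sticks out, and the staple pokes through at (362,350), reaching case x -97. The tin and bottle read within 2 mm of their first positions. Handing in.

```bash
python3 -c "
from workcell import bot;print(bot.job_done())"
```

```text
the job is handed in; nothing more can be done
None
```

The lid is shut and the hasp lies flat over the staple, with the wax tin and dye bottle left where they stood; the job is handed in at about 9.5 s of robot time, and the hand-in returned no verdict.

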